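Back off a hand winch to its rope clamp

TASK

This hand winch is on the bench for a new rope. Lift its yellow holding pawl clear of the ratchet wheel and throw it right back onto its stop, wind the drum backwards (the way the pawl was blocking) until the brass rope clamp on the drum faces straight up, then drop the pawl back down into the ratchet teeth and let go. Leave the other things on the bench where they lie.

Things in the scene. Friction and masses are not known exactly. Their poses are not given: they have to be found in the camera images.
- winch: Blue hand winch without rope on a fixed plywood board 240 x 190 x 18 mm. Origin: centre of the board's underside, 3 mm over the bench. Its y runs along the drum shaft, z up, x away from the crank's starting side. Side plates at y = +-46 mm, top of its frame at z = 168 mm. Crank outside on -y; ratchet wheel (dark steel, 16 teeth, 96 mm across, y = 52 to 60 mm) and pawl outside on +y.
- shaft (a point): Point on the drum shaft's axis at mid-drum, 100 mm over the board's underside. The axis runs along the winch's y.
- drum (a joint): Turn of drum, ratchet wheel and crank, one piece (rad). 0: rope clamp and crank arm straight up; negative: leaning to the winch's -x. Positive turning is backwards (-x side over the top to +x); the lowered pawl blocks it after at most 0.39 rad of slack. Starts at -1.45 to -0.95. Shaft friction (0.6 N m, 5 N at the grip) holds it where it is left.
- rope_clamp (a point): Top of the brass rope clamp (24 x 34 mm, two screws) on the drum barrel, 34 mm from the shaft axis, in line with the crank arm.
- grip_mid (a point): Middle of the crank's black round grip: 28 mm in diameter, 96 mm long, parallel to the shaft, spinning freely on its pin; 130 mm from the shaft axis, 122 mm from mid-drum towards the winch's -y. The steel crank arm (22 x 6 mm) is 53 mm nearer the drum. Site axes turn with the drum.
- pawl (a joint): Angle of the yellow holding pawl (rad). 0 to 0.2: nose down on the ratchet wheel (0 at the bottom of a tooth, 0.16 on a tip). Growing: nose and lug swing up and over towards the winch's +x; 1.66: thrown right back on its stop. No spring: it falls by its own weight to either side of its balance near 1 rad and stays in the teeth or on the stop.
- pawl_pivot (a point): Point on the pawl's pivot axis (parallel to the winch's y), in the plane of the pawl: 42 mm towards +x, 56 mm towards +y and 158 mm up in the winch frame.
- pawl_lug (a point): Middle of the pawl's red round finger lug: 12 mm in diameter, 41 mm long, parallel to the shaft (winch y = 61 to 102 mm), 48 mm from the pivot axis: from the pivot it lies towards -x and 40 deg up at pawl 0, towards +x and 45 deg up when thrown. Free space beside and below the lug.
- hammer: Dead-blow hammer lying on the bench, 265 mm long along its x, 112 mm over the head; origin under its middle. Not to be disturbed.
- screwdriver: Yellow screwdriver lying on the bench, about 200 mm long along its x; origin under its middle. Not to be disturbed.
- housing: Red power-tool motor housing standing on its round flange, 94 mm over the flange, 90 mm tall; origin under its centre. Not to be disturbed.
- cover: Black plastic cover lying open side up, 110 x 64 x 34 mm; origin under its centre. Not to be disturbed.

How it is judged:
By the outcome, as a careful person would: the job done as asked, in the order asked, and still so for the second after the job is handed in, with the robot touching nothing.
It also fails if it takes over 59 s, if anything falls off the work surface, if the arm or the gripper's body presses on something with over 40 N, if the wrist force passes 120 N, or if a joint passes its speed limit or range.

ROBOT

A 6-joint arm with a two-finger parallel gripper is mounted at the origin on the work surface. World frame = base frame: x ahead of the robot, y to its left, z up, the work surface at z = 0. Lengths are in mm, angles in degrees, forces in N, time in s.
With the tool pointing down it reaches from about 350 to 850 mm from the base axis. Payload 8.1 kg.
Tool frame: the origin (TCP) lies between the finger pads; the fingertips stand 17 mm ahead of it and the grasp point (between the pads) lies 2 mm behind it; z points along the fingers, y is the line along which they close (so a half turn about z gives the same grasp; the last joint's range is limited). The gripper opens to 85 mm and grips with 20 to 120 N. Pads are 22 mm wide; open, the fingers measure 114 mm over their backs; the gripper's body (76 mm by 85 mm) begins 54 mm behind the grasp point. The pads swing forward as they close: fully open they stand 13 mm farther back than shut.
Start: joints at [72.342, 7.471, 85.268, -0, 87.261, -4.893], TCP at [132.554, 585.179, 248.292] pointing down, gripper open.
Joint ranges: [-169.43, 169.43], [-51.17, 129.36], [1.28, 143.12], [-76.62, 256.62], [0, 156.53], [-152.29, 152.29]. Speed limits (degrees/s): [136.94, 136.94, 159.86, 180, 180, 180].

INTERFACE

Orientations are given as [roll, pitch, yaw] about the fixed x, y, z axes, in that order (R = Rz(yaw) Ry(pitch) Rx(roll)).
In Python, from plant import get_state, read_camera, camera_model, sign_off, find_in, silhouettes, landmark_of gives the robot as it stands.
- The arm moves only by the tool carry_out, never from a script. Its argument "rows" is a list of rows, each an object of numbers: "x", "y", "z": the shift along the tool's x, y, z in units of 25 mm (1.0 is 25 mm); "ax", "ay", "az": the turn, a rotation vector about the tool's x, y, z in units of 5 degrees (1.0 is 5 degrees); "hand": the opening, from 0 (shut) to 1 (fully open). In form: [{"x": .., "y": .., "z": .., "ax": .., "ay": .., "az": .., "hand": ..}, ...]. A call has 1 to 20 rows; each row is the pose to reach, as a shift and turn from the pose commanded when the call began, along the tool's axes at that moment; what a row does not reach only later rows make up. A row lasts 1/10 s, in which the tool goes at most 50 mm and 8.59 degrees, less where a joint would pass 70% of its speed; a pose out of reach is approached as far as the arm can. A call with a gripper value outside its range is refused whole. The fingers move at their own pace and stop on an object; "grip_force" is the grip in N (left out, the last holds). Time passes only in rows, so rows that repeat a pose let the fingers close. It gives the time, the measured TCP pose, the force, the opening and the grip force at its end, in the units of the state.
- get_state(): the state, without advancing time (a new reading comes with each control period).
- read_camera(name): name is "side" or "top"; returns (picture, depth): 400x640x3 uint8, red, green, blue; 400x640 float32, mm along the optical axis (not along the pixel's ray), 0 where there is no reading.
- camera_model(name): a dict with "fov_y" (degrees; the focal length in pixels is half the picture's height over the tangent of half this angle, whatever the lens; pixels are square), "cx", "cy" (the principal point, pixels), "cam_to_world" (4x4, takes a point from camera to world coordinates). Camera axes: x right, y down, z forward; pixel columns grow to the right and rows downward; lengths in mm; the calibration is good to about 2 mm. A picture is of the moment at which its call begins. camera_model takes no time and is no camera call.
- sign_off(): hands the job in; it is judged then, once.
Trained networks look in the newest picture that a camera, given by its name, has taken for a name from the list of things; names that differ only in an ending like _2 or _b are one class to them, and where a whole thing is asked for, a point or a joint stands for the part that bears it (a point fixed in the world has none). Each returns a list of dicts, best first, with "p" (0 to 1); they miss things now and then, are a little off and sometimes report something else, mostly with a low value. They report only what shows in the picture. A call takes as long as a camera call.
- find_in(camera, target): "position" ([column, row] in pixels, amid what is visible of it).
- silhouettes(camera, target): "region" (400x640 bool, what is visible of it) and "position" ([column, row] in pixels, amid what is visible of it).
- landmark_of(camera, target): "position" ([column, row] in pixels: a listed point, or the origin of a listed thing).
The state is a dict: "time_s": time; "q": joint angles; "qvel": joint speeds; "joint_efforts": joint torques, N m; "eef_pos": TCP position; "eef_rot": TCP orientation; "wrist_force": force on the tool from outside, world axes, zero at the start; "ft_torque": the same for the moment, N m; "opening": finger opening in mm; "grasp_force": force on a finger pad.
Only numpy, scipy, OpenCV 4.12 (cv2) and the standard library are available. Lean on these libraries where they do the work, as an engineer would, in place of code of your own. Each camera call takes 0.05 s, during which the arm holds its last target. There are 200 camera calls.

## Working session

There is one attempt and no reset: what is moved stays moved. The work goes in short steps, Python scripts to look and compute and a tool call to move; the robot and the scene stay as the last step left them, time stands still between calls to the robot, and variables do not carry over. Pictures are saved under pics/ and viewed, at most 10 in all, crops included, and the job is handed in when it is done.

Besides the shell and the picture viewer there is one more tool, called after "Emit:" by a JSON object that holds its "fn" and its "kwargs", one argument or row to a line. carry_out: Moves the arm, as the interface text tells. Its arguments: {"type":"object","properties":{"rows":{"type":"array","items":{"type":"object","properties":{"x":{"type":"number"},"y":{"type":"number"},"z":{"type":"number"},"ax":{"type":"number"},"ay":{"type":"number"},"az":{"type":"number"},"hand":{"type":"number"}}}},"grip_force":{"type":"number"}},"required":["rows"]}

```bash
ls; mkdir -p pics; cat > h.py <<'E'
import numpy as np, cv2
from plant import *
def cam(n):
    m=camera_model(n); f=200/np.tan(np.radians(m['fov_y']/2)); return m,f,np.array(m['cam_to_world'])
def pix2w(n,px,depth):
    m,f,T=cam(n); u,v=px
    return (T@np.array([(u-m['cx'])/f*depth,(v-m['cy'])/f*depth,depth,1]))[:3]
def w2pix(n,p):
    m,f,T=cam(n); c=np.linalg.inv(T)@np.append(p,1); return np.array([m['cx']+f*c[0]/c[2],m['cy']+f*c[1]/c[2]])
def ray(n,px):
    m,f,T=cam(n); d=T[:3,:3]@np.array([(px[0]-m['cx'])/f,(px[1]-m['cy'])/f,1]); return T[:3,3],d/np.linalg.norm(d)
def tri(pa,pb):
    o1,d1=ray('side',pa); o2,d2=ray('top',pb)
    A=np.stack([d1,-d2],1); s=np.linalg.lstsq(A,o2-o1,rcond=None)[0]
    a=o1+s[0]*d1; b=o2+s[1]*d2; return (a+b)/2,np.linalg.norm(a-b)
E
python3 - <<'E'
from h import *
for n in ('side','top'):
    im,d=read_camera(n); cv2.imwrite(f'pics/{n}0.png',im[:,:,::-1]); np.save(n+'0.npy',d)
    print(n,camera_model(n))
P={}
for t in ('winch','shaft','rope_clamp','grip_mid','pawl_pivot','pawl_lug'):
    for n in ('side','top'):
        r=landmark_of(n,t); P[n,t]=r[0]['position'] if r else None
        print(t,n,[(np.round(q['position'],1).tolist(),round(q['p'],2)) for q in r[:2]])
    if P['side',t] is not None and P['top',t] is not None: print('   ',tri(P['side',t],P['top',t]))
s=get_state();print(s)
E
```

```text
pics
side {'fov_y': 46.77368766083637, 'cx': 318.9165093759839, 'cy': 199.49040493729171, 'cam_to_world': array([[ 8.64179143e-01, -3.30734773e-01,  3.79221464e-01,
        -4.56716506e+01],
       [-5.03119829e-01, -5.79999040e-01,  6.40680538e-01,
        -9.59673653e+02],
       [ 8.05275204e-03, -7.44456596e-01, -6.67622295e-01,
         1.15428932e+03],
       [ 0.00000000e+00,  0.00000000e+00,  0.00000000e+00,
         1.00000000e+00]])}
top {'fov_y': 57.152088055057874, 'cx': 319.3594013061648, 'cy': 203.02457997413106, 'cam_to_world': array([[-3.51783404e-03, -9.81279863e-01,  1.92555072e-01,
         3.18146011e+02],
       [-9.99937218e-01,  5.50038951e-03,  9.76244484e-03,
        -1.60074889e+01],
       [-1.06388184e-02, -1.92508641e-01, -9.81237606e-01,
         1.13935614e+03],
       [ 0.00000000e+00,  0.00000000e+00,  0.00000000e+00,
         1.00000000e+00]])}
winch side [([352.9, 237.7], 0.71)]
winch top [([342.2, 182.5], 0.7)]
    (array([ 6.10264823e+02, -7.86783023e+01, -8.45663344e-02]), np.float64(4.332840238090032))
shaft side [([354.6, 216.1], 0.65)]
shaft t
[... 836 characters left out ...]
825342068613189))
{'time_s': 0.7, 'q': array([ 7.23428241e+01,  7.46912899e+00,  8.52642136e+01,  1.14653680e-03,
        8.72598801e+01, -4.89305821e+00]), 'qvel': array([ 0.02956773,  0.06466361,  0.03832828,  0.07866802,  0.01766294,
       -0.02214283]), 'joint_efforts': array([-1.85963013e-04, -5.69145083e+01, -5.00751615e+01, -4.54515009e-05,
        1.04755465e-03,  1.65847956e-05]), 'eef_pos': array([132.54712476, 585.22032403, 248.34789616]), 'eef_rot': array([ 1.79993150e+02, -5.62980536e-04,  1.67235828e+02]), 'wrist_force': array([ 1.21959914, -0.46799439, -0.95069021]), 'ft_torque': array([-0.01756629, -0.00454114, -0.03589461]), 'grasp_force': 0.0, 'opening': 85.50668295348562}
```

```bash
python3 - <<'E'
import cv2,numpy as np
a=cv2.imread('pics/side0.png');b=cv2.imread('pics/top0.png')
c=np.vstack([cv2.resize(a[120:290,230:500],(540,340),interpolation=2),cv2.resize(b[100:230,230:500],(540,260),interpolation=2)])
cv2.imwrite('pics/c0.png',c)
E
```

```text
(no output)
```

View pics/side0.png

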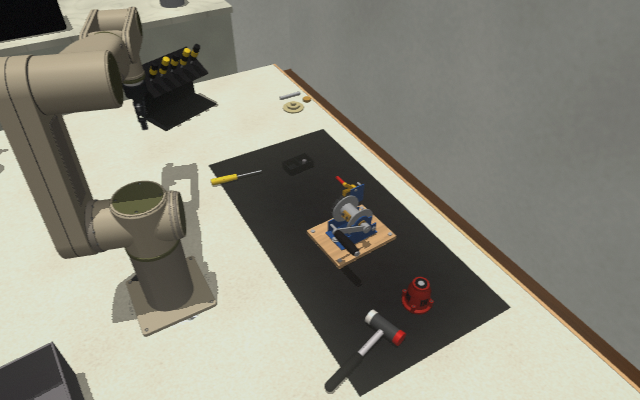

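View pics/top0.png

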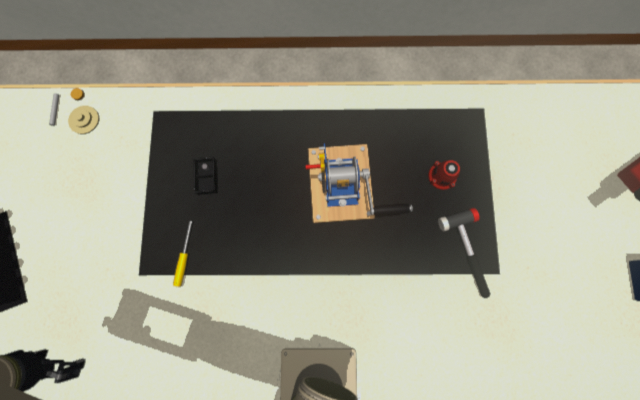

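View pics/c0.png

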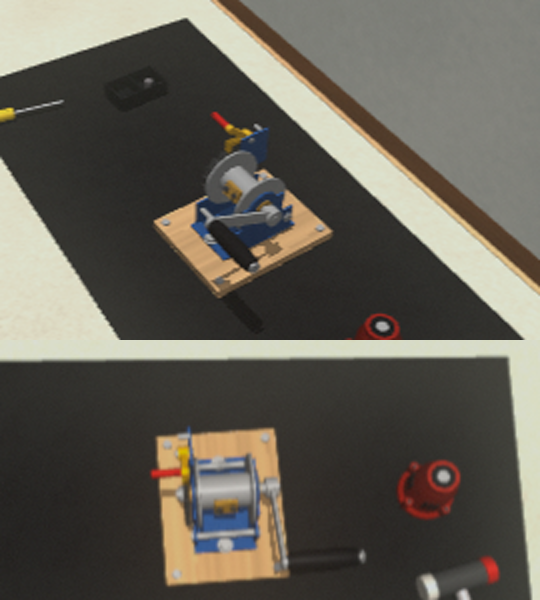

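The side view shows the winch at about (350,230), with the crank grip leaning toward the robot at (347,240) and the red lug at (341,181). In the top view the winch is nearly square to the world, with the lug at (313,166) and the grip at (393,210). The housing and hammer lie to the right, at least 50 px from the grip end. Next I'll refine the pose from the depth data.

```bash
cat >> h.py <<'E'
def cloud(n,im,d):
    m,f,T=cam(n); v,u=np.mgrid[:400,:640]
    c=np.stack([(u-m['cx'])/f*d,(v-m['cy'])/f*d,d,np.ones_like(d)],-1)
    return (c@T.T)[...,:3]
E
python3 - <<'E'
from h import *
for n in ('top','side'):
    im=cv2.imread(f'pics/{n}0.png')[:,:,::-1].astype(int); d=np.load(n+'0.npy'); W=cloud(n,im,d)
    r,g,b=im[...,0],im[...,1],im[...,2]
    box=(W[...,0]>430)&(W[...,0]<800)&(W[...,1]>-300)&(W[...,1]<100)&(d>0)
    wood=box&(abs(W[...,2]-21)<8)&(r>b+40)&(r>110)
    P=W[wood]; print(n,'wood',len(P),'z',np.median(P[:,2]))
    (c,s,a)=cv2.minAreaRect(P[:,:2].astype(np.float32)); print('rect',c,s,a)
    red=box&(r>130)&(g<60)&(b<60)&(W[...,2]>130)
    R=W[red]; print('lug',len(R),R.mean(0),R.min(0),R.max(0))
    bl=box&(r<60)&(g<60)&(b<60)&(W[...,2]>100)&(W[...,1]<-120)
    B=W[bl]
    if len(B)>5: 
        print('grip',len(B),B.mean(0),B.min(0),B.max(0)); u=np.linalg.svd(B-B.mean(0))[2][0]; print('dir',u)
    br=box&(r>110)&(b<90)&(r>b+60)&(W[...,2]>90)&(W[...,1]<-20)
    C=W[br]; print('clamp',len(C),C.mean(0) if len(C) else '')
E
```

```text
top wood 2322 z 20.06123150384792
rect (603.532958984375, -71.41773223876953) (240.22900390625, 190.09754943847656) 3.8544933795928955
lug 40 [603.33699054  13.1431873  196.50371614] [598.37360906  -6.04115258 192.51507568] [607.85398125  28.80701683 200.28257332]
grip 348 [ 490.67095585 -200.63612652  163.21492782] [ 476.83666973 -253.12303253  150.62544443] [ 507.42118834 -153.61398262  170.29782393]
dir [-0.07517585  0.99716011  0.00450741]
clamp 50 [580.08843995 -68.85433992 121.61427605]
side wood 1278 z 21.813973721687148
rect (605.456787109375, -73.72132110595703) (244.80685424804688, 193.00340270996094) 3.004089117050171
lug 20 [605.84242265   9.24154539 197.89752246] [601.15400343  -7.12476661 191.98484645] [614.02449693  28.65521355 201.51773713]
grip 240 [ 491.47210349 -205.8230834   163.62440371] [ 479.69526745 -250.90404369  119.08971027] [ 604.5026923  -120.02869718  173.7959313 ]
dir [-0.02280634 -0.99936013  0.02755355]
clamp 50 [589.50221299 -69.55299452 137.25829858]
```

```bash
cat >> h.py <<'E'
from scipy.spatial.transform import Rotation as R
YAW=np.radians(3.9); O=np.array([604.,-72.,3.])
def w(x,y,z): c,s=np.cos(YAW),np.sin(YAW); return O+np.array([c*x-s*y,s*x+c*y,z])
def rows(pts,yaw=93.9,base=None):
    s=get_state(); p0,e0=base if base else (s['eef_pos'],s['eef_rot'])
    R0=R.from_euler('xyz',e0,degrees=True); Rt=R.from_euler('xyz',[180,0,yaw],degrees=True)
    rv=np.degrees((R0.inv()*Rt).as_rotvec())/5
    print('turn',rv.round(2))
    for p in pts: print(np.round(p,1),(R0.inv().apply(p-p0)/25).round(2))
E
python3 - <<'E'
from h import *
rows([w(5,90,290),w(5,90,189)])
E
```

```text
turn [ 0.   -0.   14.67]
[602.9  18.1 293. ] [-23.36 -17.97  -1.79]
[602.9  18.1 192. ] [-23.36 -17.97   2.25]
```

Emit:
{"fn": "carry_out", "kwargs": {
  "rows": [
    {"x":-23.36,"y":-17.97,"z":-1.79,"az":14.67,"hand":0.4},
    {"x":-23.36,"y":-17.97,"z":-1.79,"az":14.67,"hand":0.4},
    {"x":-23.36,"y":-17.97,"z":-1.79,"az":14.67,"hand":0.4},
    {"x":-23.36,"y":-17.97,"z":-1.79,"az":14.67,"hand":0.4},
    {"x":-23.36,"y":-17.97,"z":-1.79,"az":14.67,"hand":0.4},
    {"x":-23.36,"y":-17.97,"z":-1.79,"az":14.67,"hand":0.4},
    {"x":-23.36,"y":-17.97,"z":-1.79,"az":14.67,"hand":0.4},
    {"x":-23.36,"y":-17.97,"z":-1.79,"az":14.67,"hand":0.4},
    {"x":-23.36,"y":-17.97,"z":-1.79,"az":14.67,"hand":0.4},
    {"x":-23.36,"y":-17.97,"z":-1.79,"az":14.67,"hand":0.4},
    {"x":-23.36,"y":-17.97,"z":-1.79,"az":14.67,"hand":0.4},
    {"x":-23.36,"y":-17.97,"z":-1.79,"az":14.67,"hand":0.4},
    {"x":-23.36,"y":-17.97,"z":-1.79,"az":14.67,"hand":0.4},
    {"x":-23.36,"y":-17.97,"z":-1.79,"az":14.67,"hand":0.4},
    {"x":-23.36,"y":-17.97,"z":-1.79,"az":14.67,"hand":0.4},
    {"x":-23.36,"y":-17.97,"z":-1.79,"az":14.67,"hand":0.4},
    {"x":-23.36,"y":-17.97,"z":-1.79,"az":14.67,"hand":0.4},
    {"x":-23.36,"y":-17.97,"z":-1.79,"az":14.67,"hand":0.4},
    {"x":-23.36,"y":-17.97,"z":-1.79,"az":14.67,"hand":0.4},
    {"x":-23.36,"y":-17.97,"z":-1.79,"az":14.67,"hand":0.4}
  ]
}}

```text
validation failed for argument at $.ro...
```

Emit:
{"fn": "carry_out", "kwargs": {
  "rows": [
    {"x":-10,"y":-8,"z":-1.8,"az":7,"hand":0.4},
    {"x":-10,"y":-8,"z":-1.8,"az":7,"hand":0.4},
    {"x":-10,"y":-8,"z":-1.8,"az":7,"hand":0.4},
    {"x":-10,"y":-8,"z":-1.8,"az":7,"hand":0.4},
    {"x":-10,"y":-8,"z":-1.8,"az":7,"hand":0.4},
    {"x":-10,"y":-8,"z":-1.8,"az":7,"hand":0.4},
    {"x":-10,"y":-8,"z":-1.8,"az":7,"hand":0.4}
  ]
}}

```text
validation failed for argument at $.ro...
```

Emit:
{"fn": "carry_out", "kwargs": {
  "rows": [
    {"x":-2,"y":-1.5,"z":-0.2,"ax":0,"ay":0,"az":1.5,"hand":0.4}
  ]
}}

```text
time_s: 0.8
eef_pos: [162.2, 548.8, 250.8]
eef_rot: [-179.9, -0.1, 160.0]
wrist_force: [1.5, -0.2, 1.1]
opening: 73.0
grasp_force: 0.0
```

```bash
python3 - <<'E'
from h import *
rows([w(5,90,290)])
E
```

```text
turn [-3.000e-02 -1.000e-02  1.321e+01]
[602.9  18.1 293. ] [-23.83 -13.9   -1.71]
```

Emit:
{"fn": "carry_out", "kwargs": {
  "rows": [
    {"x":-23.8,"y":-13.9,"z":-1.7,"ax":0,"ay":0,"az":13.2,"hand":0.4},
    {"x":-23.8,"y":-13.9,"z":-1.7,"ax":0,"ay":0,"az":13.2,"hand":0.4},
    {"x":-23.8,"y":-13.9,"z":-1.7,"ax":0,"ay":0,"az":13.2,"hand":0.4},
    {"x":-23.8,"y":-13.9,"z":-1.7,"ax":0,"ay":0,"az":13.2,"hand":0.4},
    {"x":-23.8,"y":-13.9,"z":-1.7,"ax":0,"ay":0,"az":13.2,"hand":0.4},
    {"x":-23.8,"y":-13.9,"z":-1.7,"ax":0,"ay":0,"az":13.2,"hand":0.4},
    {"x":-23.8,"y":-13.9,"z":-1.7,"ax":0,"ay":0,"az":13.2,"hand":0.4},
    {"x":-23.8,"y":-13.9,"z":-1.7,"ax":0,"ay":0,"az":13.2,"hand":0.4},
    {"x":-23.8,"y":-13.9,"z":-1.7,"ax":0,"ay":0,"az":13.2,"hand":0.4},
    {"x":-23.8,"y":-13.9,"z":-1.7,"ax":0,"ay":0,"az":13.2,"hand":0.4}
  ]
}}

```text
time_s: 1.8
eef_pos: [483.0, 160.0, 283.6]
eef_rot: [179.9, -0.0, 93.7]
wrist_force: [0.6, 0.6, -0.2]
opening: 34.2
grasp_force: 0.0
```

Emit:
{"fn": "carry_out", "kwargs": {
  "rows": [
    {"x":-6,"y":4.4,"z":-0.4,"ax":0,"ay":0,"az":0,"hand":0.4},
    {"x":-6,"y":4.4,"z":-0.4,"ax":0,"ay":0,"az":0,"hand":0.4},
    {"x":-6,"y":4.4,"z":-0.4,"ax":0,"ay":0,"az":0,"hand":0.4},
    {"x":-6,"y":4.4,"z":-0.4,"ax":0,"ay":0,"az":0,"hand":0.4},
    {"x":-6,"y":4.4,"z":-0.4,"ax":0,"ay":0,"az":0,"hand":0.4},
    {"x":-6,"y":4.4,"z":-0.4,"ax":0,"ay":0,"az":0,"hand":0.4}
  ]
}}

```text
time_s: 2.4
eef_pos: [601.6, 18.5, 292.6]
eef_rot: [-180.0, -0.0, 93.6]
wrist_force: [0.0, 0.7, 0.1]
opening: 34.2
grasp_force: 0.0
```

```bash
python3 - <<'E'
from h import *
print(get_state()['eef_pos'],get_state()['eef_rot'])
th=np.radians([140,125,110,95,80,65,55,45])
rows([w(5,90,240),w(5,90,189)]+[w(42+48*np.cos(t),90,158+48*np.sin(t)) for t in th])
im,d=read_camera('side'); cv2.imwrite('pics/s1.png',cv2.resize(im[100:300,200:520,::-1],(800,500)))
E
```

```text
[601.62836017  18.53411523 292.60287241] [-1.79950509e+02 -2.08504618e-02  9.36299968e+01]
turn [-0.01 -0.   -0.05]
[602.9  18.1 243. ] [-0.02  0.05  1.98]
[602.9  18.1 192. ] [-0.02  0.05  4.02]
[603.1  18.1 191.9] [-0.02  0.06  4.03]
[612.3  18.8 200.3] [-0.02  0.43  3.69]
[623.4  19.5 206.1] [-0.02  0.87  3.46]
[635.6  20.4 208.8] [-0.01  1.36  3.35]
[648.1  21.2 208.3] [-0.01  1.86  3.37]
[660.   22.  204.5] [-0.01  2.34  3.52]
[667.2  22.5 200.3] [-0.01  2.63  3.69]
[673.6  23.  194.9] [-0.01  2.89  3.9 ]
```

View pics/s1.png

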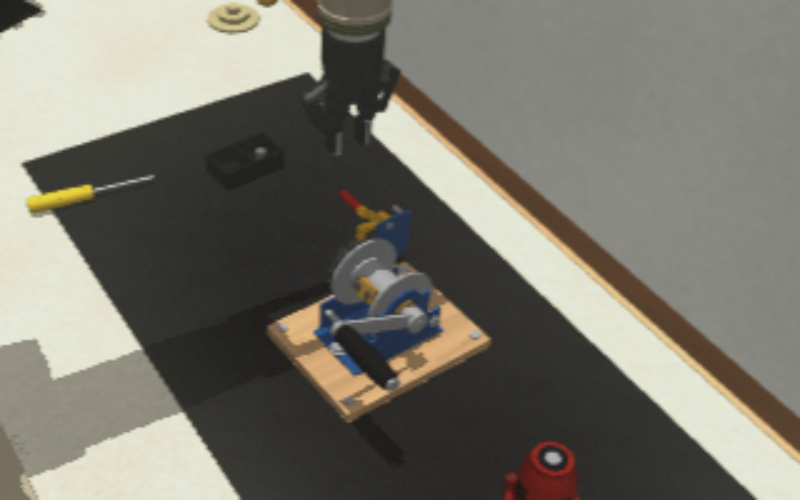

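The gripper, with its fingers part open, hangs above the red lug at (345,200 in the crop), and nothing has been disturbed. I'll lower it to cage the lug.

Emit:
{"fn": "carry_out", "kwargs": {
  "rows": [
    {"x":0,"y":0.05,"z":1.5,"ax":0,"ay":0,"az":0,"hand":0.4},
    {"x":0,"y":0.05,"z":2.5,"ax":0,"ay":0,"az":0,"hand":0.4},
    {"x":0,"y":0.05,"z":3.2,"ax":0,"ay":0,"az":0,"hand":0.4},
    {"x":0,"y":0.05,"z":3.8,"ax":0,"ay":0,"az":0,"hand":0.4},
    {"x":0,"y":0.05,"z":4.1,"ax":0,"ay":0,"az":0,"hand":0.4},
    {"x":0,"y":0.05,"z":4.1,"ax":0,"ay":0,"az":0,"hand":0.4}
  ]
}}

```text
time_s: 3.05
eef_pos: [602.0, 20.1, 189.7]
eef_rot: [-179.9, -0.0, 93.8]
wrist_force: [-0.9, 0.6, -0.2]
opening: 34.3
grasp_force: 0.0
```

Emit:
{"fn": "carry_out", "kwargs": {
  "rows": [
    {"x":0,"y":0.2,"z":-0.1,"ax":0,"ay":0,"az":0,"hand":0.4},
    {"x":0,"y":0.4,"z":-0.3,"ax":0,"ay":0,"az":0,"hand":0.4},
    {"x":0,"y":0.6,"z":-0.4,"ax":0,"ay":0,"az":0,"hand":0.4},
    {"x":0,"y":0.8,"z":-0.4,"ax":0,"ay":0,"az":0,"hand":0.4},
    {"x":0,"y":1.0,"z":-0.5,"ax":0,"ay":0,"az":0,"hand":0.4},
    {"x":0,"y":1.2,"z":-0.6,"ax":0,"ay":0,"az":0,"hand":0.4},
    {"x":0,"y":1.4,"z":-0.6,"ax":0,"ay":0,"az":0,"hand":0.4},
    {"x":0,"y":1.6,"z":-0.6,"ax":0,"ay":0,"az":0,"hand":0.4},
    {"x":0,"y":1.8,"z":-0.6,"ax":0,"ay":0,"az":0,"hand":0.4},
    {"x":0,"y":2.0,"z":-0.6,"ax":0,"ay":0,"az":0,"hand":0.4},
    {"x":0,"y":2.2,"z":-0.5,"ax":0,"ay":0,"az":0,"hand":0.4},
    {"x":0,"y":2.4,"z":-0.4,"ax":0,"ay":0,"az":0,"hand":0.4},
    {"x":0,"y":2.6,"z":-0.3,"ax":0,"ay":0,"az":0,"hand":0.4},
    {"x":0,"y":2.8,"z":-0.2,"ax":0,"ay":0,"az":0,"hand":0.4},
    {"x":0,"y":2.9,"z":-0.2,"ax":0,"ay":0,"az":0,"hand":0.4},
    {"x":0,"y":2.9,"z":-0.2,"ax":0,"ay":0,"az":0,"hand":0.4},
    {"x":0,"y":2.9,"z":-0.2,"ax":0,"ay":0,"az":0,"hand":0.4}
  ]
}}

```text
time_s: 4.75
eef_pos: [675.1, 24.1, 195.6]
eef_rot: [180.0, 0.0, 93.7]
wrist_force: [-0.5, 0.1, 0.2]
opening: 34.3
grasp_force: 0.0
```

```bash
cat >> h.py <<'E'
def red(n):
    im,d=read_camera(n); W=cloud(n,im,d); i=im.astype(int); r,g,b=i[...,0],i[...,1],i[...,2]
    k=(W[...,0]>450)&(W[...,0]<800)&(W[...,1]>-40)&(W[...,1]<100)&(d>0)&(r>130)&(g<60)&(b<60)&(W[...,2]>130)
    P=W[k]; print('lug',n,len(P),P.mean(0).round(1) if len(P) else ''); return im
E
python3 - <<'E'
from h import *
im=red('side'); red('top'); print(get_state()['wrist_force'],w(76,81.5,192))
cv2.imwrite('pics/s2.png',cv2.resize(im[130:280,260:460,::-1],(800,600)))
E
```

```text
lug side 0 
lug top 0 
[ 0.29842761  0.97968664 -0.45685651] [674.280759    14.48043082 195.        ]
```

View pics/s2.png

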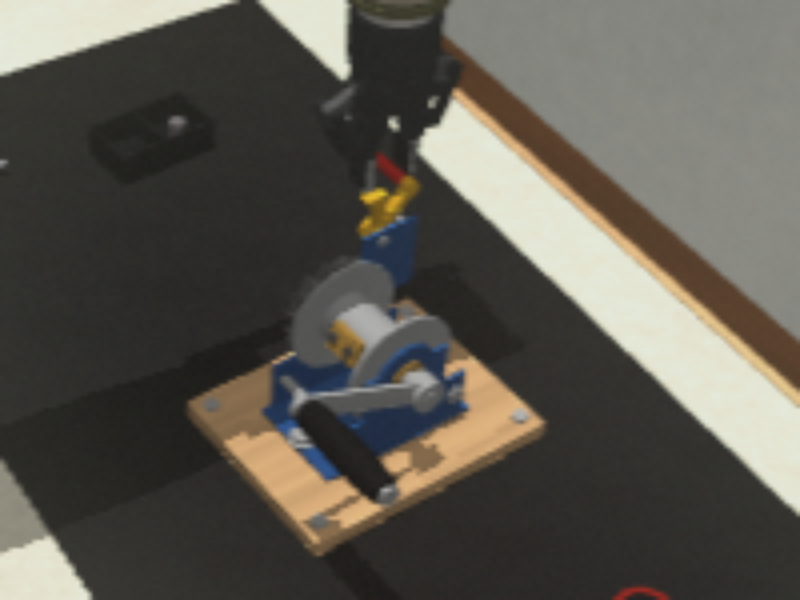

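The pawl is over, with the red lug at (390,168) between the fingers. I'll raise the gripper, check that the pawl is on its stop, and move to the crank.

Emit:
{"fn": "carry_out", "kwargs": {
  "rows": [
    {"x":0,"y":0,"z":-1.5,"ax":0,"ay":0,"az":0,"hand":0.4},
    {"x":0,"y":0,"z":-3,"ax":0,"ay":0,"az":0,"hand":0.4},
    {"x":0,"y":0,"z":-4,"ax":0,"ay":0,"az":0,"hand":0.7},
    {"x":5,"y":-3.5,"z":-4,"ax":0,"ay":0,"az":0,"hand":0.7},
    {"x":5,"y":-3.5,"z":-4,"ax":0,"ay":0,"az":0,"hand":0.7},
    {"x":5,"y":-3.5,"z":-4,"ax":0,"ay":0,"az":0,"hand":0.7},
    {"x":5,"y":-3.5,"z":-4,"ax":0,"ay":0,"az":0,"hand":0.7}
  ]
}}

```text
time_s: 5.55
eef_pos: [576.5, 147.5, 296.2]
eef_rot: [-180.0, -0.1, 94.0]
wrist_force: [0.5, -1.2, 0.6]
opening: 59.7
grasp_force: 0.0
```

```bash
python3 - <<'E'
from h import *
im=red('side'); red('top'); print('expect',w(76,81.5,192+5))
ph=-66.6; 
g=lambda ph,dz=0: w(130*np.sin(np.radians(ph)),-124,100+130*np.cos(np.radians(ph))+dz)
print(get_state()['eef_pos'])
rows([g(-66.6,120),g(-66.6,0)])
cv2.imwrite('pics/s3.png',cv2.resize(im[130:280,260:460,::-1],(800,600)))
E
```

```text
lug side 21 [674.8  13.5 200.6]
lug top 44 [673.7  15.9 199.1]
expect [674.280759    14.48043082 200.        ]
[578.91388035 144.33208252 296.27149453]
turn [ 0.01  0.   -0.  ]
[ 493.4 -203.8  274.6] [-13.66  -4.36   0.86]
[ 493.4 -203.8  154.6] [-13.66  -4.36   5.66]
```

Emit:
{"fn": "carry_out", "kwargs": {
  "rows": [
    {"x":-13.7,"y":-4.4,"z":0.5,"ax":0,"ay":0,"az":0,"hand":0.8},
    {"x":-13.7,"y":-4.4,"z":0.5,"ax":0,"ay":0,"az":0,"hand":0.8},
    {"x":-13.7,"y":-4.4,"z":0.5,"ax":0,"ay":0,"az":0,"hand":0.8},
    {"x":-13.7,"y":-4.4,"z":0.5,"ax":0,"ay":0,"az":0,"hand":0.8},
    {"x":-13.7,"y":-4.4,"z":0.5,"ax":0,"ay":0,"az":0,"hand":0.8},
    {"x":-13.7,"y":-4.4,"z":0.5,"ax":0,"ay":0,"az":0,"hand":0.8},
    {"x":-13.7,"y":-4.4,"z":0.5,"ax":0,"ay":0,"az":0,"hand":0.8},
    {"x":-13.7,"y":-4.4,"z":0.5,"ax":0,"ay":0,"az":0,"hand":0.8},
    {"x":-13.7,"y":-4.4,"z":0.5,"ax":0,"ay":0,"az":0,"hand":0.8},
    {"x":-13.7,"y":-4.4,"z":0.5,"ax":0,"ay":0,"az":0,"hand":0.8},
    {"x":-13.7,"y":-4.4,"z":2,"ax":0,"ay":0,"az":0,"hand":0.8},
    {"x":-13.7,"y":-4.4,"z":3.5,"ax":0,"ay":0,"az":0,"hand":0.8},
    {"x":-13.7,"y":-4.4,"z":4.6,"ax":0,"ay":0,"az":0,"hand":0.8},
    {"x":-13.7,"y":-4.4,"z":5.4,"ax":0,"ay":0,"az":0,"hand":0.8},
    {"x":-13.7,"y":-4.4,"z":5.6,"ax":0,"ay":0,"az":0,"hand":0.8},
    {"x":-13.7,"y":-4.4,"z":5.6,"ax":0,"ay":0,"az":0,"hand":0.8}
  ]
}}

```text
time_s: 7.25
eef_pos: [492.3, -204.4, 155.1]
eef_rot: [-179.9, -0.1, 93.8]
wrist_force: [0.5, -0.8, 0.1]
opening: 68.2
grasp_force: 0.0
```

Emit:
{"fn": "carry_out", "kwargs": {
  "grip_force": 40,
  "rows": [
    {"x":0,"y":0,"z":0,"ax":0,"ay":0,"az":0,"hand":0.2},
    {"x":0,"y":0,"z":0,"ax":0,"ay":0,"az":0,"hand":0.2},
    {"x":0,"y":0,"z":0,"ax":0,"ay":0,"az":0,"hand":0.2},
    {"x":0,"y":0,"z":0,"ax":0,"ay":0,"az":0,"hand":0.2},
    {"x":0,"y":0,"z":0,"ax":0,"ay":0,"az":0,"hand":0.2},
    {"x":0,"y":0,"z":0,"ax":0,"ay":0,"az":0,"hand":0.2},
    {"x":0,"y":0,"z":0,"ax":0,"ay":0,"az":0,"hand":0.2}
  ]
}}

```text
time_s: 7.95
eef_pos: [493.7, -206.1, 157.1]
eef_rot: [179.8, 0.1, 93.7]
wrist_force: [5.0, 0.7, -0.4]
opening: 26.6
grasp_force: 39.7
```

```bash
python3 - <<'E'
from h import *
s=get_state();print(s['eef_pos'],s['opening'],s['grasp_force'],s['wrist_force'])
g=lambda ph,dz=0: w(130*np.sin(np.radians(ph)),-124,100+130*np.cos(np.radians(ph))+dz)
# true start angle from TCP
c,sn=np.cos(YAW),np.sin(YAW); d=s['eef_pos']-O; xw=c*d[0]+sn*d[1]; zw=d[2]-100; print('phi',np.degrees(np.arctan2(xw,zw)),np.hypot(xw,zw))
rows([g(p) for p in range(-66,1,6)]+[g(0),g(2)])
E
```

```text
[ 493.72402779 -206.06570899  157.06718406] 26.594851069533906 39.707854986190796 [ 4.95726454  0.69290339 -0.4048771 ]
phi -65.59071500200166 130.8334466992383
turn [ 0.04  0.01 -0.03]
[ 493.9 -203.8  155.9] [0.09 0.01 0.05]
[ 500.1 -203.4  168. ] [ 0.09  0.26 -0.44]
[ 507.5 -202.9  179.4] [ 0.09  0.56 -0.89]
[ 516.  -202.3  190. ] [ 0.09  0.91 -1.31]
[ 525.6 -201.6  199.6] [ 0.09  1.29 -1.7 ]
[ 536.2 -200.9  208.2] [ 0.09  1.72 -2.04]
[ 547.6 -200.1  215.6] [ 0.09  2.17 -2.33]
[ 559.7 -199.3  221.8] [ 0.09  2.66 -2.58]
[ 572.4 -198.4  226.6] [ 0.1   3.17 -2.77]
[ 585.5 -197.6  230.2] [ 0.1   3.7  -2.91]
[ 598.9 -196.6  232.3] [ 0.1   4.23 -2.99]
[ 612.4 -195.7  233. ] [ 0.1   4.78 -3.02]
[ 612.4 -195.7  233. ] [ 0.1   4.78 -3.02]
[ 617.  -195.4  232.9] [ 0.1   4.96 -3.01]
```

Emit:
{"fn": "carry_out", "kwargs": {
  "rows": [
    {"x":0,"y":0.13,"z":-0.22,"ax":0,"ay":0,"az":0,"hand":0.2},
    {"x":0,"y":0.26,"z":-0.46,"ax":0,"ay":0,"az":0,"hand":0.2},
    {"x":0,"y":0.56,"z":-0.91,"ax":0,"ay":0,"az":0,"hand":0.2},
    {"x":0,"y":0.91,"z":-1.33,"ax":0,"ay":0,"az":0,"hand":0.2},
    {"x":0,"y":1.29,"z":-1.71,"ax":0,"ay":0,"az":0,"hand":0.2},
    {"x":0,"y":1.72,"z":-2.05,"ax":0,"ay":0,"az":0,"hand":0.2},
    {"x":0,"y":2.17,"z":-2.34,"ax":0,"ay":0,"az":0,"hand":0.2},
    {"x":0,"y":2.66,"z":-2.59,"ax":0,"ay":0,"az":0,"hand":0.2},
    {"x":0,"y":3.17,"z":-2.78,"ax":0,"ay":0,"az":0,"hand":0.2},
    {"x":0,"y":3.7,"z":-2.92,"ax":0,"ay":0,"az":0,"hand":0.2},
    {"x":0,"y":4.23,"z":-3.0,"ax":0,"ay":0,"az":0,"hand":0.2},
    {"x":0,"y":4.6,"z":-3.02,"ax":0,"ay":0,"az":0,"hand":0.2},
    {"x":0,"y":4.78,"z":-3.02,"ax":0,"ay":0,"az":0,"hand":0.2},
    {"x":0,"y":4.78,"z":-3.02,"ax":0,"ay":0,"az":0,"hand":0.2},
    {"x":0,"y":4.78,"z":-3.02,"ax":0,"ay":0,"az":0,"hand":0.2},
    {"x":0,"y":4.78,"z":-3.02,"ax":0,"ay":0,"az":0,"hand":0.2}
  ]
}}

```text
time_s: 9.55
eef_pos: [614.2, -197.9, 237.2]
eef_rot: [179.5, 0.1, 93.8]
wrist_force: [1.6, 3.8, 17.0]
opening: 26.4
grasp_force: 42.7
```

```bash
python3 - <<'E'
from h import *
s=get_state();print(s['eef_pos'],s['opening'],s['grasp_force'],s['wrist_force'])
c,sn=np.cos(YAW),np.sin(YAW); d=s['eef_pos']-O; xw=c*d[0]+sn*d[1]; zw=d[2]-100; print('phi',np.degrees(np.arctan2(xw,zw)),np.hypot(xw,zw))
E
```

```text
[ 614.17853868 -197.92057535  237.22774059] 26.434610328692294 42.72373974323273 [ 1.55930967  3.84394825 17.01035571]
phi 0.678856954675034 134.2371627192842
```

Emit:
{"fn": "carry_out", "kwargs": {
  "rows": [
    {"x":0,"y":0,"z":-0.1,"ax":0,"ay":0,"az":0,"hand":0.6},
    {"x":0,"y":0,"z":-0.1,"ax":0,"ay":0,"az":0,"hand":0.8},
    {"x":0,"y":0,"z":-0.1,"ax":0,"ay":0,"az":0,"hand":0.8},
    {"x":0,"y":0,"z":-0.1,"ax":0,"ay":0,"az":0,"hand":0.8},
    {"x":0,"y":0,"z":-1.5,"ax":0,"ay":0,"az":0,"hand":0.8},
    {"x":0,"y":0,"z":-3,"ax":0,"ay":0,"az":0,"hand":0.8},
    {"x":5,"y":-3,"z":-4,"ax":0,"ay":0,"az":0,"hand":0.6},
    {"x":9,"y":-6,"z":-4,"ax":0,"ay":0,"az":0,"hand":0.4},
    {"x":9,"y":-6,"z":-4,"ax":0,"ay":0,"az":0,"hand":0.4},
    {"x":9,"y":-6,"z":-4,"ax":0,"ay":0,"az":0,"hand":0.4},
    {"x":9,"y":-6,"z":-4,"ax":0,"ay":0,"az":0,"hand":0.4}
  ]
}}

```text
time_s: 10.65
eef_pos: [458.8, 0.8, 329.1]
eef_rot: [-180.0, -0.0, 93.7]
wrist_force: [0.3, 0.6, 0.5]
opening: 34.0
grasp_force: 0.0
```

```bash
python3 - <<'E'
from h import *
print(get_state()['eef_pos'])
red('top')
c,s=np.cos(YAW),np.sin(YAW)
for n in ('top','side'):
    im,d=read_camera(n); W=cloud(n,im,d); i=im.astype(int); r,g,b=i[...,0],i[...,1],i[...,2]
    V=W-O; X=c*V[...,0]+s*V[...,1]; Y=-s*V[...,0]+c*V[...,1]; Z=V[...,2]
    k=(abs(X)<100)&(Y<-80)&(Y>-165)&(Z>180)&(Z<260)&(d>0)&(i.max(-1)<70)
    print(n,'grip',k.sum(),X[k].mean(),X[k].min(),X[k].max(),Y[k].mean(),Z[k].mean(),Z[k].max())
    k=(abs(X)<40)&(abs(Y)<30)&(Z>115)&(Z<150)&(d>0)&(r>b+60)
    print('clamp',k.sum(),X[k].mean(),Y[k].mean(),Z[k].mean())
    k=(abs(X)<60)&(Y<-64)&(Y>-74)&(Z>120)&(Z<225)&(d>0); 
    if k.sum()>10: print('arm',k.sum(),np.polyfit(Z[k],X[k],1))
    cv2.imwrite(f'pics/{n}4.png',cv2.resize(im[130:280,260:460,::-1],(800,600)))
E
```

```text
[458.82361343   0.76679524 329.05956454]
lug top 0 
top grip 348 -3.0066127726130496 -14.341829516365895 13.651135374300843 -121.63474696271096 239.25656197330815 247.39415914038136
clamp 0 nan nan nan
arm 59 [ 0.00597358 -5.37857278]
side grip 234 -3.343421881865408 -14.272163577401017 13.800228645491455 -123.44895482334809 239.16532959375104 248.05870415144864
clamp 42 1.8761536632087707 -1.866591514754461 132.78149516104298
arm 127 [-0.03700649  5.83956861]<stdin>:11: RuntimeWarning: Mean of empty slice.
  ret = ret.dtype.type(ret / rcount)
```

View pics/top4.png

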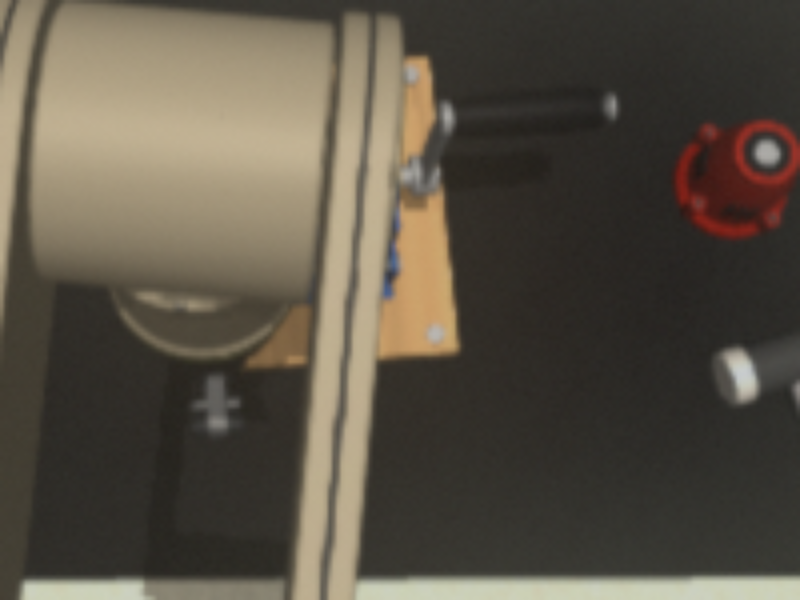

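The grip axis measures at winch x ≈ 0, z ≈ 234 mm, so the crank and clamp point straight up. In the top view the grip runs from (445,118) to (610,105), and the housing and hammer have not moved. Next is the pawl.

```bash
python3 - <<'E'
from h import *
th=np.radians([45,60,75,85,95,110,125,140])
rows([w(76,90,300),w(76,90,192)]+[w(42+48*np.cos(t),90,158+48*np.sin(t)) for t in th])
E
```

```text
turn [0.02 0.   0.  ]
[673.7  23.  303. ] [0.27 8.61 1.09]
[673.7  23.  195. ] [0.27 8.6  5.41]
[673.6  23.  194.9] [0.27 8.6  5.42]
[663.7  22.3 202.6] [0.27 8.21 5.11]
[652.2  21.5 207.4] [0.27 7.74 4.92]
[644.   20.9 208.8] [0.27 7.41 4.86]
[635.6  20.4 208.8] [0.27 7.08 4.86]
[623.4  19.5 206.1] [0.27 6.59 4.97]
[612.3  18.8 200.3] [0.27 6.14 5.2 ]
[603.1  18.1 191.9] [0.27 5.77 5.54]
```

Emit:
{"fn": "carry_out", "kwargs": {
  "rows": [
    {"x":0.3,"y":8.6,"z":0,"ax":0,"ay":0,"az":0,"hand":0.4},
    {"x":0.3,"y":8.6,"z":0,"ax":0,"ay":0,"az":0,"hand":0.4},
    {"x":0.3,"y":8.6,"z":0,"ax":0,"ay":0,"az":0,"hand":0.4},
    {"x":0.3,"y":8.6,"z":0.5,"ax":0,"ay":0,"az":0,"hand":0.4},
    {"x":0.3,"y":8.6,"z":1,"ax":0,"ay":0,"az":0,"hand":0.4},
    {"x":0.3,"y":8.6,"z":1,"ax":0,"ay":0,"az":0,"hand":0.4},
    {"x":0.3,"y":8.6,"z":2.5,"ax":0,"ay":0,"az":0,"hand":0.4},
    {"x":0.3,"y":8.6,"z":3.8,"ax":0,"ay":0,"az":0,"hand":0.4},
    {"x":0.3,"y":8.6,"z":4.8,"ax":0,"ay":0,"az":0,"hand":0.4},
    {"x":0.3,"y":8.6,"z":5.4,"ax":0,"ay":0,"az":0,"hand":0.4},
    {"x":0.3,"y":8.6,"z":5.4,"ax":0,"ay":0,"az":0,"hand":0.4}
  ]
}}

```text
time_s: 11.9
eef_pos: [673.0, 20.4, 191.9]
eef_rot: [-179.7, -0.0, 93.7]
wrist_force: [-0.3, 0.0, -0.7]
opening: 34.0
grasp_force: 0.0
```

Emit:
{"fn": "carry_out", "kwargs": {
  "rows": [
    {"x":0,"y":-0.2,"z":-0.1,"ax":0,"ay":0,"az":0,"hand":0.4},
    {"x":0,"y":-0.4,"z":-0.3,"ax":0,"ay":0,"az":0,"hand":0.4},
    {"x":0,"y":-0.6,"z":-0.4,"ax":0,"ay":0,"az":0,"hand":0.4},
    {"x":0,"y":-0.8,"z":-0.5,"ax":0,"ay":0,"az":0,"hand":0.4},
    {"x":0,"y":-1.0,"z":-0.5,"ax":0,"ay":0,"az":0,"hand":0.4},
    {"x":0,"y":-1.2,"z":-0.5,"ax":0,"ay":0,"az":0,"hand":0.4},
    {"x":0,"y":-1.4,"z":-0.5,"ax":0,"ay":0,"az":0,"hand":0.4},
    {"x":0,"y":-1.6,"z":-0.5,"ax":0,"ay":0,"az":0,"hand":0.4},
    {"x":0,"y":-1.8,"z":-0.5,"ax":0,"ay":0,"az":0,"hand":0.4},
    {"x":0,"y":-2.0,"z":-0.4,"ax":0,"ay":0,"az":0,"hand":0.4},
    {"x":0,"y":-2.2,"z":-0.4,"ax":0,"ay":0,"az":0,"hand":0.4},
    {"x":0,"y":-2.4,"z":-0.3,"ax":0,"ay":0,"az":0,"hand":0.4},
    {"x":0,"y":-2.6,"z":-0.1,"ax":0,"ay":0,"az":0,"hand":0.4},
    {"x":0,"y":-2.8,"z":0,"ax":0,"ay":0,"az":0,"hand":0.4},
    {"x":0,"y":-2.8,"z":0,"ax":0,"ay":0,"az":0,"hand":0.4},
    {"x":0,"y":-2.8,"z":0,"ax":0,"ay":0,"az":0,"hand":0.4}
  ]
}}

```text
time_s: 13.5
eef_pos: [604.5, 16.5, 194.4]
eef_rot: [-180.0, -0.0, 93.7]
wrist_force: [0.2, 0.5, 0.3]
opening: 34.3
grasp_force: 0.0
```

Emit:
{"fn": "carry_out", "kwargs": {
  "rows": [
    {"x":0,"y":0,"z":-1.2,"ax":0,"ay":0,"az":0,"hand":0.4},
    {"x":0,"y":0,"z":-2.5,"ax":0,"ay":0,"az":0,"hand":0.4},
    {"x":0,"y":0,"z":-4,"ax":0,"ay":0,"az":0,"hand":0.4},
    {"x":5,"y":-5,"z":-4.5,"ax":0,"ay":0,"az":0,"hand":0.4},
    {"x":8,"y":-6,"z":-4.5,"ax":0,"ay":0,"az":0,"hand":0.4},
    {"x":8,"y":-6,"z":-4.5,"ax":0,"ay":0,"az":0,"hand":0.4},
    {"x":8,"y":-6,"z":-4.5,"ax":0,"ay":0,"az":0,"hand":0.4},
    {"x":8,"y":-6,"z":-4.5,"ax":0,"ay":0,"az":0,"hand":0.4},
    {"x":8,"y":-6,"z":-4.5,"ax":0,"ay":0,"az":0,"hand":0.4}
  ]
}}

```text
time_s: 14.4
eef_pos: [439.2, 210.6, 308.2]
eef_rot: [179.9, -0.1, 94.1]
wrist_force: [0.2, 0.4, 0.4]
opening: 34.0
grasp_force: 0.0
```

```bash
python3 - <<'E'
from h import *
im=red('side'); im2=red('top'); c,s=np.cos(YAW),np.sin(YAW)
for p in (0,.1,.2,.3): a=np.radians(140)-p; print(p,w(42+48*np.cos(a),81.5,158+48*np.sin(a)+5).round(1))
for n in ('top','side'):
    i3,d=read_camera(n); V=cloud(n,i3,d)-O; X=c*V[...,0]+s*V[...,1]; Y=-s*V[...,0]+c*V[...,1]; Z=V[...,2]
    k=(abs(X)<100)&(Y<-80)&(Y>-165)&(Z>180)&(Z<260)&(d>0)&(i3.max(-1)<70)
    print(n,'grip',k.sum(),X[k].min(),X[k].max())
cv2.imwrite('pics/s5.png',np.hstack([cv2.resize(q[130:280,280:430,::-1],(400,400)) for q in (im,im2[-20+0:] if 0 else np.roll(im2,40,0))]))
E
```

```text
lug side 20 [605.2   8.3 198.8]
lug top 41 [603.1  12.8 197.3]
0 [603.7   9.7 196.9]
0.1 [606.9   9.9 200.4]
0.2 [610.5  10.1 203.5]
0.3 [614.4  10.4 206.3]
top grip 346 -14.70690009178059 14.07272798832352
side grip 228 -14.938033120656094 13.479994912118439
```

View pics/s5.png

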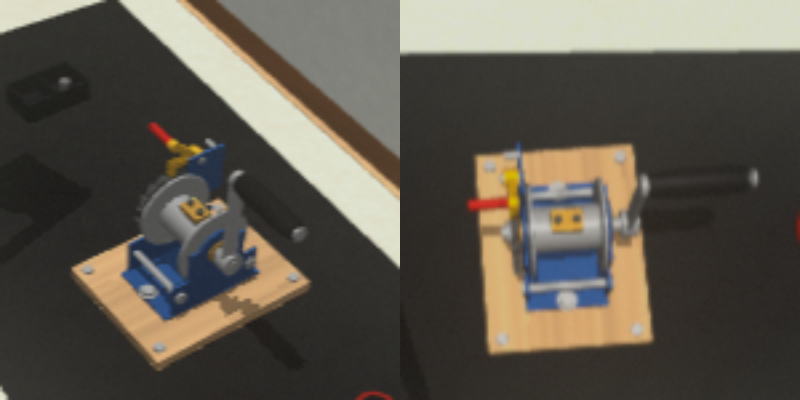

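The clamp faces up at (567,218 right), the crank is upright, and the pawl is down in the teeth with its red lug at (488,205 right). The gripper is clear of everything.

```bash
python3 -c "from plant import *; print(sign_off())"
```

```text
the job is handed in; nothing more can be done
None
```

I threw the pawl back onto its stop, wound the drum backwards until the rope clamp faced straight up, and dropped the pawl back into the teeth. I then moved the gripper clear and handed the job in at about 15 s; nothing else on the bench was touched.

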